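# Set the vegetable slicer to its thickness mark and clamp it

### The arm

A 6-joint arm with a two-finger parallel gripper is mounted at the origin on the work surface. World frame = base frame: x ahead of the robot, y to its left, z up, the work surface at z = 0. Lengths are in m, angles in degrees, forces in N, time in s.
With the tool pointing down it reaches from about 0.35 to 0.85 m from the base axis. Payload 8.1 kg.
Tool frame: the origin (TCP) lies midway between the tips of the shut fingers; the grasp point (between the pads) lies 19 mm behind it; y points along the fingers, x is the direction in which the jaws open and shut, and the axes are right-handed (so a half turn about y gives the same grasp; the last joint's range is limited). The gripper opens to 93 mm and grips with 3 to 60 N. Pads are 15 mm wide; open, the fingers measure 128 mm over their backs; the gripper's body (75 mm by 188 mm) begins 65 mm behind the grasp point.
Start: joints at [-76.169, 7.471, 85.268, -0, 87.261, -4.893], TCP at [0.193, -0.568, 0.219] pointing down, gripper open.
Joint ranges: [-169.43, 169.43], [-51.17, 129.36], [1.28, 143.12], [-76.62, 256.62], [0, 156.53], [-152.29, 152.29]. Speed limits (degrees/s): [136.94, 136.94, 159.86, 180, 180, 180].

### API

Orientations are given as [roll, pitch, yaw] about the fixed x, y, z axes, in that order (R = Rz(yaw) Ry(pitch) Rx(roll)).
In Python, from bench import manip, viewer, workorder gives the robot as it stands.
- The arm moves only by the tool servo_tool, never from a script. Its argument "commands" is a list of rows, each an object with "travel": the shift along the tool's x, y, z in cm, a list of three; "rot": the turn, a rotation vector about the tool's x, y, z in degrees, a list of three; "grip": the opening, from -1 (shut) to 1 (fully open). A call has 1 to 8 rows; each row shifts and turns the commanded pose from where the row before left it, along the tool's axes as they then stand; what a row does not reach is not made up. A row lasts 1/8 s, in which the tool goes at most 62.5 mm and 10.7 degrees, less where a joint would pass 70% of its speed; a pose out of reach is approached as far as the arm can. A call with a gripper value outside its range is refused whole. The fingers move at their own pace and stop on an object; "force" is the grip in N (left out, the last holds). Time passes only in rows, so rows that do not move let the fingers close. It gives the time, the measured TCP pose, the force and the opening at its end, in the units of the state.
- manip.sense(): the state, without advancing time (a new reading comes with each control period).
- viewer.camera(name): name is "scene" or "top" or "wrist"; returns a dict with "image" (400x640x3 uint8, red, green, blue), "range_z" (400x640 float32, m along the optical axis (not along the pixel's ray), 0 where there is no reading), "fx", "fy", "cx", "cy" (pixels), "k1" (the pictures are not rectified: a ray, as slopes to the right and down, at radius r is drawn at 1 + k1 r^2 times it, then the intrinsics apply), "R" (3x3) and "t" (3): a world point X has camera coordinates R X + t. Camera axes: x right, y down, z forward; pixel columns grow to the right and rows downward; lengths in m; the calibration is good to about 2 mm. A picture is of the moment at which its call begins.
- workorder.finish_job(): hands the job in, once; it reports no verdict.
Trained networks look in a picture, given as the dict that the camera call returned (one of the last four; its "shot" number tells which), for a name from the list of things; names that differ only in an ending like _2 or _b are one class to them, and where a whole thing is asked for, a point or a joint stands for the part that bears it (a point fixed in the world has none). Each returns a list of dicts, best first, with "score" (0 to 1); they miss things now and then, are a little off and sometimes report something else, mostly with a low value. They report only what shows in the picture. A call takes as long as a camera call. They do not tell look-alikes from the thing itself.
- viewer.silhouettes(picture, label): "mask" (400x640 bool, what is visible of it) and "extent" ([left, top, right, bottom] in pixels, round what is visible of it).
The state is a dict: "time_s": time; "joint_positions": joint angles; "qd": joint speeds; "effort": joint torques, N m; "tcp_pos": TCP position; "ee_rot": TCP orientation; "force": force on the tool from outside, world axes, zero at the start; "ft_torque": the same for the moment, N m; "gripper_width": finger opening in m.
Only numpy, scipy, OpenCV 4.12 (cv2) and the standard library are available. Lean on these libraries where they do the work, as an engineer would, in place of code of your own. Each camera call takes 0.05 s, during which the arm holds its last target. There are 200 camera calls.

### The job

Get the vegetable slicer ready: take the teapot lid off its deck and set it down gently, right way up and wholly on the round trivet, then slide the pusher carriage along its rails until it is fully against the end stop. With the clamp lever still swung out, turn the thickness knob until the sliding pointer lines up exactly with the index tab (do not shift the tab), then swing the clamp lever fully in along the end of the slicer, keeping that setting. Leave everything else on the worktop where it is.

Things in the scene. Friction and masses are not known exactly. Their poses are not given: they have to be found in the camera images.
- slicer: flat-bed vegetable slicer fixed to the worktop, steel deck 150 mm wide (its x) and 420 mm long (its y, from -220 to +200 mm), flat deck top 60 mm above the worktop. Origin on the worktop at z = 0 under (0, 0) of its own frame; z up. Its -y end carries the knob, scale and clamp lever; its +y end an end stop 22 mm above the deck. Guide rails 10 mm high run along both long edges of the slide part.
- lid: white ceramic teapot lid, 90 mm across, 45 mm high, 140 g, lying on the slicer's deck between carriage and end stop. Origin at the centre of its flat underside, z up. Shallow dome rising to 15 mm at the centre; round knob on top, 28 mm across from 26 to 40 mm above the underside (20 mm stem below): grip it at 36 mm. It bars the carriage's way until it is taken off.
- trivet: round silicone trivet fixed to the worktop, 180 mm across, 8 mm thick; origin at the centre of its underside
- carriage (a joint): pusher carriage, grey block 132 mm wide by 80 mm long by 26 mm high on the rails, m along the slicer's +y: 0 is next to the controls, 0.190 is fully against the end stop; it stays where it is left and takes about 2 to 4 N to move
- carriage_grip (a point): centre of the black grip bar on top of the carriage, 106 mm above the worktop; x, y as the slicer's. Bar 60 mm along x, 24 mm along y, 40 mm high (its top 20 mm above this point, the block's top 20 mm below). Moves along the slicer's y with the carriage
- knob (a joint): thickness knob, rad, 0 to 3.6, growing clockwise seen from above; vertical axis. Every rad moves the pointer 16 mm along the slicer's +y. Stays where it is left; needs about 0.1 N m
- knob_grip (a point): point on the knob's axis, 100 mm above the worktop, 8 mm below the top of its grip bar. The point's x axis runs along the bar: 62 mm long, 16 mm thick, 30 mm high, standing on a disc 62 mm across whose top is 22 mm below this point
- pointer_tip (a point): tip of the dark steel pointer, 5 mm wide and 26 mm long, that slides along the slicer's y over the white scale plate at 68 mm height, driven by the knob; it reaches towards the slicer's -x; axes as the slicer's
- index_mark (a point): tip of the dark steel index tab, 5 mm wide, on the other side of the scale, reaching towards the slicer's +x, 4 mm from the pointer's tip when both have the same y; stiff, to be left where it is; axes as the slicer's. The pointer is lined up when both tips have the same y in the slicer's frame
- lever (a joint): clamp lever on a vertical pivot at the slicer's -y end, rad, anticlockwise seen from above: 0 swung out (arm points along the slicer's -y), 1.571 swung fully in against its stop (arm along the slicer's +x, beside the end of the deck). Stays where it is left; about 0.1 N m
- lever_post (a point): on the axis of the upright round black post, 20 mm across, at the end of the lever's 65 mm arm, 97 mm above the worktop; the post's top is 14 mm above this point, the top of the arm 22 mm below it
- lever_pivot (a point): point on the lever's pivot axis, at the same height as lever_post
- pan: stainless milk pan, 150 mm across, 85 mm high, with a 125 mm handle on its x side; origin at the centre of its underside; bystander
- jug: glass measuring jug, 110 mm across, 120 mm high, handle on its x side; origin at the centre of its underside; bystander
- lunchbox: blue plastic lunchbox with four latches, 132 x 182 x 69 mm; origin at the centre of its underside; bystander
- mug: mug 80 mm across, 90 mm high, handle on its y side; origin at the centre of its underside; bystander
- spice_jar: small spice jar, 48 mm across, 85 mm high; origin at the centre of its underside; bystander
- spoon: wooden spoon 240 mm long lying along its x axis; origin under its middle; bystander
There are look-alikes about, which are no part of the job. Several things have the shape of the lid; the one meant has the colours described above.

How it is judged:
By the outcome, as a careful person would: the job done as asked, in the order asked, and still so for the second after the job is handed in, with the robot touching nothing.
It also fails if it takes over 72 s, if anything falls off the work surface, if the arm or the gripper's body presses on something with over 40 N, if the wrist force passes 120 N, or if a joint passes its speed limit or range.

## Working session

There is one attempt and no reset: what is moved stays moved. The work goes in short steps, Python scripts to look and compute and a tool call to move; the robot and the scene stay as the last step left them, time stands still between calls to the robot, and variables do not carry over. Pictures are saved under pics/ and viewed, about 8 in all and at most 12, crops included, and the job is handed in when it is done.

Besides the shell and the picture viewer there is one more tool, called after ">>>" by a JSON object that holds its "method" and its "body", one argument or row to a line. servo_tool: Moves the arm, as the interface text tells. Its arguments: {"type":"object","properties":{"commands":{"type":"array"},"force":{"type":"number"}},"required":["commands"]}

```bash
mkdir -p pics; ls
cat > h.py <<'E'
import numpy as np, cv2
from bench import manip, viewer, workorder
from scipy.spatial.transform import Rotation as Ro
def pts(p):
    """world xyz for every pixel (400x640x3), nan where no range"""
    v,u=np.mgrid[0:400,0:640].astype(float)
    xd=(u-p["cx"])/p["fx"]; yd=(v-p["cy"])/p["fy"]
    x,y=xd.copy(),yd.copy()
    for _ in range(8):
        s=1+p["k1"]*(x*x+y*y); x,y=xd/s,yd/s
    z=p["range_z"].astype(float).copy(); z[z==0]=np.nan
    c=np.stack([x*z,y*z,z],-1)
    return (c-np.array(p["t"]))@np.array(p["R"])
def rays(p,uv):
    uv=np.atleast_2d(uv).astype(float)
    d=np.stack([(uv[:,0]-p["cx"])/p["fx"],(uv[:,1]-p["cy"])/p["fy"]],-1); x=d.copy()
    for _ in range(8): x=d/(1+p["k1"]*(x**2).sum(1,keepdims=True))
    R=np.array(p["R"]); c=-R.T@np.array(p["t"])
    return c,np.c_[x,np.ones(len(x))]@R
def atz(p,uv,z):
    c,d=rays(p,uv); return c+d*((z-c[2])/d[:,2])[:,None]
def proj(p,X):
    c=np.atleast_2d(X)@np.array(p["R"]).T+np.array(p["t"]); s=c[:,:2]/c[:,2:]
    s=s*(1+p["k1"]*(s**2).sum(1,keepdims=True))
    return s*[p["fx"],p["fy"]]+[p["cx"],p["cy"]]
def save(p,n,crop=None,k=1):
    im=p["image"][:,:,::-1]
    if crop: l,t,r,b=crop; im=im[t:b,l:r]
    cv2.imwrite("pics/"+n,cv2.resize(im,None,fx=k,fy=k,interpolation=cv2.INTER_CUBIC))
E
python3 - <<'E'
from h import *
np.set_printoptions(precision=4,suppress=True)
a=viewer.camera("top"); b=viewer.camera("scene")
P=pts(a)
for n in ["slicer","lid","trivet","carriage","knob","lever","lever_post","pointer_tip","index_mark","pan","jug","lunchbox","mug","spice_jar","spoon"]:
    for r in viewer.silhouettes(a,n)[:4]:
        q=P[r["mask"]]; print(n,round(r["score"],2),r["extent"],np.nanmedian(q,0),a["image"][r["mask"]].mean(0).round())
im=np.vstack([a["image"],b["image"]])[:,:,::-1]
cv2.imwrite("pics/1.png",cv2.resize(a["image"][:,:,::-1],(800,500)));cv2.imwrite("pics/2.png",b["image"][:,:,::-1])
print(manip.sense())
E
```

```text
pics
slicer 0.9 [255.1, 131.9, 475.0, 203.2] [ 0.5739 -0.086   0.0622] [125. 128. 132.]
slicer 0.54 [435.6, 171.9, 476.3, 188.5] [ 0.5472 -0.3205  0.0756] [121. 123. 125.]
slicer 0.32 [332.9, 136.2, 370.1, 198.0] [ 0.5794 -0.0787  0.087 ] [83. 86. 90.]
lid 0.84 [424.6, 86.7, 459.8, 118.9] [ 0.7577 -0.3158  0.0094] [ 55. 119.  64.]
lid 0.76 [464.7, 136.0, 501.9, 166.8] [ 0.6346 -0.4149  0.0098] [ 54. 133. 135.]
lid 0.75 [434.4, 172.3, 477.7, 188.9] [ 0.5472 -0.3183  0.0754] [125. 126. 129.]
lid 0.73 [406.3, 291.7, 445.2, 329.1] [ 0.238  -0.2589  0.0095] [40. 94. 50.]
trivet 0.65 [162.9, 158.3, 232.3, 227.7] [0.5349 0.3156 0.0079] [ 59. 133.  80.]
trivet 0.51 [338.1, 251.6, 433.9, 271.3] [ 0.3585 -0.1577  0.0132] [144. 119.  90.]
carriage 0.55 [333.4, 137.3, 371.0, 197.5] [ 0.5791 -0.0787  0.0868] [85. 88. 92.]
knob 0.93 [386.2, 136.6, 409.3, 171.4] [ 0.6119 -0.1936  0.0792] [24. 25. 26.]
knob 0.41 [337.5, 136.2, 369.9, 198.8] [ 0.5806 -0.0787  0.087 ] [84. 87. 91.]
lever 0.69 [436.1, 171.8, 477.3, 188.4] [ 0.5474 -0.3202  0.0753] [122. 122. 124.]
lever_post 0.91 [438.3, 172.6, 479.4, 
[... 657 characters left out ...]
16.6, 179.1] [ 0.5629 -0.2309  0.0668] [86. 90. 96.]
spice_jar 0.56 [285.2, 245.2, 308.7, 264.7] [0.3868 0.0485 0.0844] [155. 158. 161.]
spoon 0.86 [337.2, 255.4, 435.3, 270.1] [ 0.3576 -0.1705  0.013 ] [146. 121.  91.]
{'time_s': 0.85, 'joint_positions': array([-76.1697,   7.4701,  85.2657,   0.0002,  87.2639,  -4.8936]), 'qd': array([ 0.0273,  0.0033, -0.0422,  0.0212,  0.0477, -0.0975]), 'effort': array([  0.0014, -55.9731, -49.2045,   0.077 ,   0.0226,   0.    ]), 'tcp_pos': array([ 0.1926, -0.5682,  0.2187]), 'ee_rot': array([-89.9998,  -0.0003, -71.276 ]), 'force': array([-0.4832,  0.0901, -0.6813]), 'ft_torque': array([ 0.0435, -0.0545, -0.0145]), 'gripper_width': 0.09305650707414874}
```

View pics/1.png

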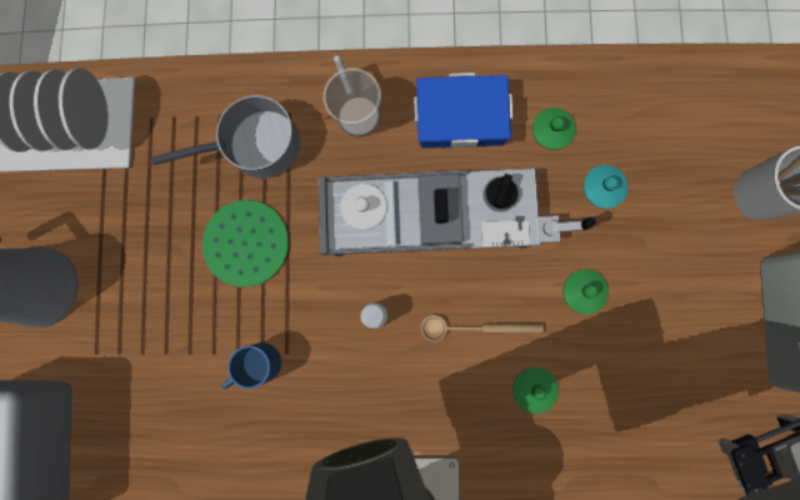

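View pics/2.png

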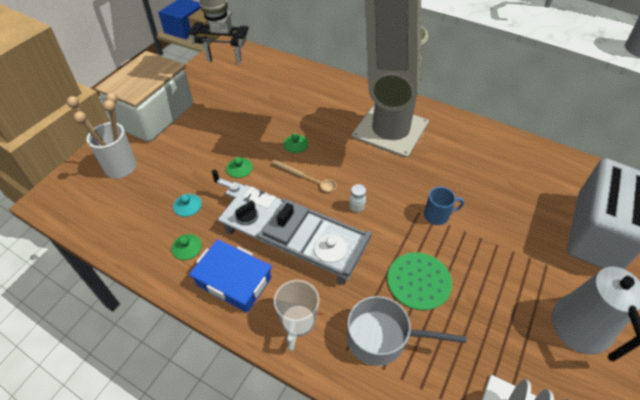

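The top picture shows the lid at about pixel (290,164) on the slicer, the carriage at (352,167), the knob at (401,153), the trivet at (196,194), and the lever swung out at (455,180). The slicer's yaw is close to zero. The green and teal lids are look-alikes.

Run:
```python
from h import *
np.set_printoptions(precision=4,suppress=True)
a=viewer.camera("top"); P=pts(a)
x,y,z=P[...,0],P[...,1],P[...,2]
reg=(x>0.46)&(x<0.68)&(y<0.15)&(y>-0.40)
m=reg&(z>0.05)&(y>-0.288)
r=cv2.minAreaRect(P[m][:,:2].astype(np.float32)); print("slicer rect",r)
# per-edge fits (x edges vs y)
col=[]
for y0 in np.arange(-0.26,0.12,0.02):
    s=m&(abs(y-y0)<0.01); col.append((y0,x[s].min(),x[s].max()))
col=np.array(col); print(np.polyfit(col[:,0],col[:,1],1),np.polyfit(col[:,0],col[:,2],1)); 
m2=reg&(z>0.05)
print("y range",y[m].min(),y[m].max())
def st(n,mm):
    q=P[mm]; r=cv2.minAreaRect(q[:,:2].astype(np.float32)); print(n,len(q),q.mean(0),r)
st("lidknob",reg&(y>0)&(z>0.088))
st("lid",reg&(y>0.0)&(z>0.0635)&(x<0.65)&(x>.53)&(y<0.09))
st("bar",reg&(abs(y+0.08)<0.05)&(z>0.11))
st("knobbar",reg&(abs(y+0.19)<0.05)&(z>0.09))
st("post",reg&(y<-0.31)&(z>0.09))
st("lever",reg&(y<-0.29)&(z>0.05))
b=viewer.silhouettes(a,"trivet")[0]["mask"]; st("trivet",b&~np.isnan(z))
mm=reg&(y<-0.17)&(x<0.585)
save(a,"3.png",(380,120,480,210),8)
```

```text
slicer rect ((0.5845097303390503, -0.068123459815979), (0.15176673233509064, 0.4376688301563263), 1.6810948848724365)
[-0.0287  0.507 ] [-0.0281  0.6572]
y range -0.28794279530830236 0.1488653451635826
lidknob 119 [0.5929 0.0683 0.102 ] ((0.5939493775367737, 0.06891240179538727), (0.027351506054401398, 0.02591750957071781), 32.58677673339844)
lid 917 [0.5949 0.0586 0.0738] ((0.5916975140571594, 0.04534531384706497), (0.08928810060024261, 0.11646734923124313), 89.78135681152344)
bar 281 [ 0.5837 -0.0792  0.1256] ((0.5844950675964355, -0.07908104360103607), (0.022972987964749336, 0.06054411083459854), 89.18252563476562)
knobbar 200 [ 0.6126 -0.196   0.1064] ((0.61363285779953, -0.19685858488082886), (0.01622159406542778, 0.061808835715055466), 70.56660461425781)
post 71 [ 0.5494 -0.3523  0.107 ] ((0.5508406162261963, -0.3540528416633606), (0.01623791828751564, 0.018815550953149796), 58.58396911621094)
lever 351 [ 0.5466 -0.3215  0.0779] ((0.545491099357605, -0.3262551724910736), (0.07235217839479446, 0.04911011829972267), 89.95647430419922)
trivet 3641 [0.5348 0.3152 0.0079] ((0.5354675650596619, 0.316663533449173), (0.17433401942253113, 0.17361006140708923), 41.827457427978516)
```

View pics/3.png

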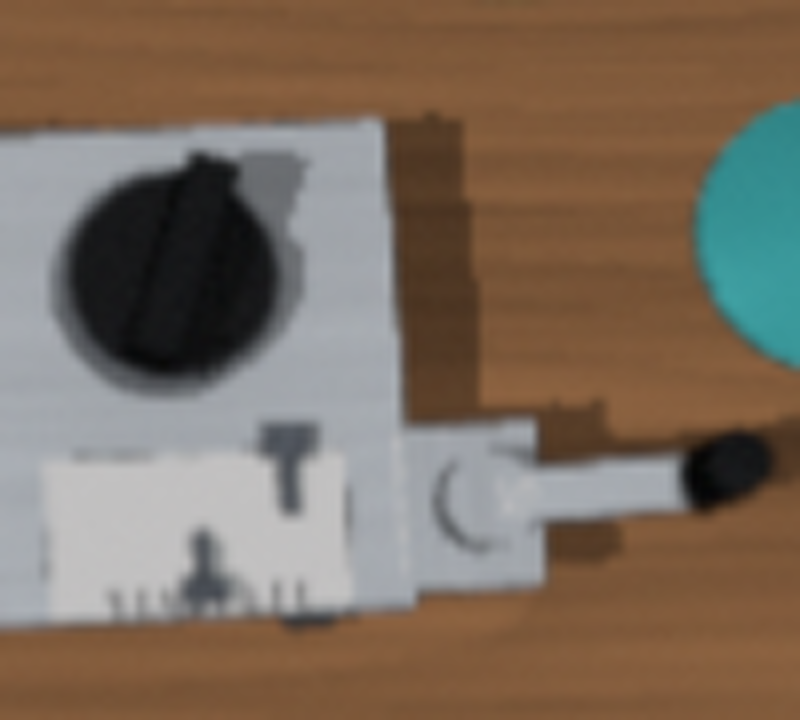

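```bash
cat >> h.py <<'E'
def plan(wps,grip,start=None):
    """wps: (x,y,z,yaw,n); prints rows of tool-frame travel (cm) and rotvec (deg)"""
    if start is None:
        s=manip.sense(); p=s["tcp_pos"]; R=Ro.from_euler("xyz",s["ee_rot"],degrees=True)
    else: p,R=np.array(start[:3]),Ro.from_euler("xyz",[-90,0,start[3]],degrees=True)
    p=np.array(p,float); i=0
    for x,y,z,yaw,n in wps:
        T=Ro.from_euler("xyz",[-90,0,yaw],degrees=True); t=np.array([x,y,z])
        for k in range(n,0,-1):
            d=np.round(R.inv().apply((t-p)/k)*100,2); w=np.round((R.inv()*T).as_rotvec(degrees=True)/k,1)
            p=p+R.apply(d/100); R=R*Ro.from_rotvec(w,degrees=True); i+=1
            print('{"travel":%s,"rot":%s,"grip":%g}%s'%((d+0.).tolist(),(w+0.).tolist(),grip,"," if i%8 else "\n"))
E
python3 -c "
from h import *
plan([(.594,.069,.16,1.6,15)],1)"
```

```text
{"travel":[-3.16, 0.39, 3.9],"rot":[0.0, -4.9, 0.0],"grip":1},
{"travel":[-2.82, 0.39, 4.15],"rot":[0.0, -4.9, 0.0],"grip":1},
{"travel":[-2.46, 0.39, 4.38],"rot":[0.0, -4.9, 0.0],"grip":1},
{"travel":[-2.07, 0.39, 4.57],"rot":[0.0, -4.8, 0.0],"grip":1},
{"travel":[-1.68, 0.39, 4.73],"rot":[0.0, -4.9, 0.0],"grip":1},
{"travel":[-1.27, 0.39, 4.86],"rot":[0.0, -4.8, 0.0],"grip":1},
{"travel":[-0.86, 0.39, 4.95],"rot":[0.0, -4.9, 0.0],"grip":1},
{"travel":[-0.44, 0.39, 5.0],"rot":[0.0, -4.8, 0.0],"grip":1}

{"travel":[-0.01, 0.39, 5.02],"rot":[0.0, -4.9, 0.0],"grip":1},
{"travel":[0.41, 0.39, 5.0],"rot":[0.0, -4.8, 0.0],"grip":1},
{"travel":[0.83, 0.39, 4.95],"rot":[0.0, -4.9, 0.0],"grip":1},
{"travel":[1.25, 0.39, 4.86],"rot":[0.0, -4.8, 0.0],"grip":1},
{"travel":[1.66, 0.39, 4.74],"rot":[0.0, -4.9, 0.0],"grip":1},
{"travel":[2.05, 0.4, 4.59],"rot":[0.0, -4.8, 0.0],"grip":1},
{"travel":[2.43, 0.39, 4.4],"rot":[0.0, -4.9, 0.0],"grip":1},
```

>>> {"method": "servo_tool", "body": {
  "commands": [
    {"travel": [-3.16,0.39,3.9],"rot": [0,-4.9,0],"grip": 1},
    {"travel": [-2.82,0.39,4.15],"rot": [0,-4.9,0],"grip": 1},
    {"travel": [-2.46,0.39,4.38],"rot": [0,-4.9,0],"grip": 1},
    {"travel": [-2.07,0.39,4.57],"rot": [0,-4.8,0],"grip": 1},
    {"travel": [-1.68,0.39,4.73],"rot": [0,-4.9,0],"grip": 1},
    {"travel": [-1.27,0.39,4.86],"rot": [0,-4.8,0],"grip": 1},
    {"travel": [-0.86,0.39,4.95],"rot": [0,-4.9,0],"grip": 1},
    {"travel": [-0.44,0.39,5.0],"rot": [0,-4.8,0],"grip": 1}
  ]
}}

```text
time_s: 1.95
tcp_pos: [0.4074, -0.227, 0.1876]
ee_rot: [-90.0, -0.0, -32.2]
force: [1.1, 0.7, 0.3]
gripper_width: 0.0928
```

>>> {"method": "servo_tool", "body": {
  "commands": [
    {"travel": [-0.01,0.39,5.02],"rot": [0,-4.9,0],"grip": 1},
    {"travel": [0.41,0.39,5.0],"rot": [0,-4.8,0],"grip": 1},
    {"travel": [0.83,0.39,4.95],"rot": [0,-4.9,0],"grip": 1},
    {"travel": [1.25,0.39,4.86],"rot": [0,-4.8,0],"grip": 1},
    {"travel": [1.66,0.39,4.74],"rot": [0,-4.9,0],"grip": 1},
    {"travel": [2.05,0.4,4.59],"rot": [0,-4.8,0],"grip": 1},
    {"travel": [2.43,0.39,4.4],"rot": [0,-4.9,0],"grip": 1},
    {"travel": [0,0,0],"rot": [0,0,0],"grip": 1}
  ]
}}

```text
time_s: 2.95
tcp_pos: [0.5946, 0.0721, 0.1591]
ee_rot: [-90.0, 0.1, 1.9]
force: [-0.3, -0.1, -0.6]
gripper_width: 0.0928
```

Run:
```python
from h import *
np.set_printoptions(precision=4,suppress=True)
w=viewer.camera("wrist"); save(w,"4.png"); P=pts(w); x,y,z=P[...,0],P[...,1],P[...,2]
m=(abs(x-.594)<.05)&(abs(y-.069)<.05)&(z>.092)&(z<.105)
print(m.sum(), P[m].mean(0) if m.any() else 0, "cam",-w["R"].T@w["t"])
if m.any(): print(cv2.minAreaRect(P[m][:,:2].astype(np.float32)))
plan([(.594,.069,.077,1.6,5)],1)
```

```text
615 [0.5951 0.0701 0.102 ] cam [0.5925 0.1483 0.3254]
((0.5955860018730164, 0.06748326867818832), (0.02753487415611744, 0.027243638411164284), 64.62088775634766)
{"travel":[0.0, 1.65, -0.03],"rot":[0.0, 0.0, 0.0],"grip":1},
{"travel":[0.0, 1.65, -0.03],"rot":[0.0, 0.0, 0.0],"grip":1},
{"travel":[0.0, 1.64, -0.03],"rot":[0.0, 0.1, 0.0],"grip":1},
{"travel":[0.0, 1.65, -0.03],"rot":[0.0, 0.0, 0.0],"grip":1},
{"travel":[0.0, 1.64, -0.02],"rot":[0.0, 0.1, -0.1],"grip":1},
```

View pics/4.png

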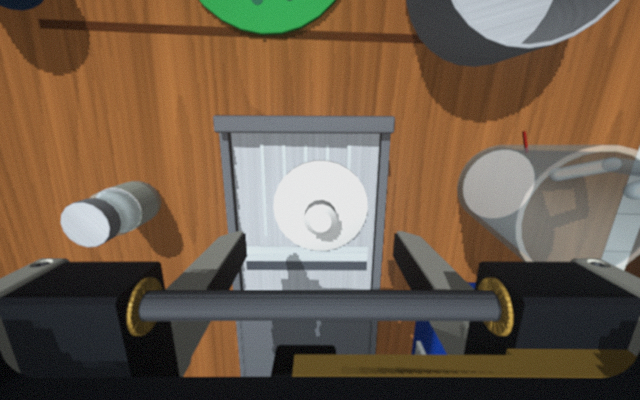

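The white lid's knob is at (320,217), centred between the open fingers. I'm going down to grip it.

>>> {"method": "servo_tool", "body": {
  "commands": [
    {"travel": [0.02,1.65,-0.07],"rot": [0,0,0],"grip": 1},
    {"travel": [0.02,1.65,-0.07],"rot": [0,0,0],"grip": 1},
    {"travel": [0,1.65,-0.07],"rot": [0,0,0],"grip": 1},
    {"travel": [0,1.65,-0.07],"rot": [0,0,0],"grip": 0.5},
    {"travel": [0,1.65,-0.07],"rot": [0,0,0],"grip": 0.2},
    {"travel": [0,0,0],"rot": [0,0,0],"grip": 0},
    {"travel": [0,0,0],"rot": [0,0,0],"grip": -0.5},
    {"travel": [0,0,0],"rot": [0,0,0],"grip": -0.8}
  ],
  "force": 12
}}

```text
time_s: 4.0
tcp_pos: [0.5953, 0.0656, 0.0785]
ee_rot: [-90.0, -0.1, 1.6]
force: [-0.2, -0.0, -0.5]
gripper_width: 0.0475
```

>>> {"method": "servo_tool", "body": {
  "commands": [
    {"travel": [0,0,0],"rot": [0,0,0],"grip": -0.8},
    {"travel": [0,0,0],"rot": [0,0,0],"grip": -0.8},
    {"travel": [0,0,0],"rot": [0,0,0],"grip": -0.8},
    {"travel": [0,0,0],"rot": [0,0,0],"grip": -0.8}
  ]
}}

```text
time_s: 4.5
tcp_pos: [0.5948, 0.0656, 0.078]
ee_rot: [-90.0, -0.0, 1.6]
force: [-0.4, -0.3, 2.3]
gripper_width: 0.0274
```

Run:
```python
from h import *
s=manip.sense(); print(s["tcp_pos"],s["gripper_width"],s["force"],s["time_s"])
p=s["tcp_pos"]
plan([(p[0],p[1],.16,1.6,4),(.535,.316,.10,1.6,8)],-.8)
```

```text
[0.59476506 0.06560968 0.07795224] 0.02737574042071501 [-0.35150247 -0.3190661   2.28242816] 4.5
{"travel":[0.0, -2.05, 0.0],"rot":[0.0, 0.0, 0.0],"grip":-0.8},
{"travel":[0.0, -2.05, 0.0],"rot":[0.0, 0.0, 0.0],"grip":-0.8},
{"travel":[0.0, -2.05, 0.0],"rot":[0.0, 0.0, 0.0],"grip":-0.8},
{"travel":[0.01, -2.05, 0.0],"rot":[0.0, 0.0, 0.0],"grip":-0.8},
{"travel":[-0.66, 0.75, 3.15],"rot":[0.0, 0.0, 0.0],"grip":-0.8},
{"travel":[-0.66, 0.75, 3.15],"rot":[0.0, 0.0, 0.0],"grip":-0.8},
{"travel":[-0.66, 0.75, 3.15],"rot":[0.0, 0.0, 0.0],"grip":-0.8},
{"travel":[-0.66, 0.75, 3.15],"rot":[0.0, 0.0, 0.0],"grip":-0.8}

{"travel":[-0.66, 0.75, 3.15],"rot":[0.0, 0.0, 0.0],"grip":-0.8},
{"travel":[-0.66, 0.75, 3.15],"rot":[0.0, 0.0, 0.0],"grip":-0.8},
{"travel":[-0.66, 0.75, 3.15],"rot":[0.0, 0.0, 0.0],"grip":-0.8},
{"travel":[-0.65, 0.74, 3.15],"rot":[0.0, 0.0, 0.0],"grip":-0.8},
```

>>> {"method": "servo_tool", "body": {
  "commands": [
    {"travel": [0,-1.0,0],"rot": [0,0,0],"grip": -0.8},
    {"travel": [0,-2.4,0],"rot": [0,0,0],"grip": -0.8},
    {"travel": [0,-2.4,0],"rot": [0,0,0],"grip": -0.8},
    {"travel": [0,-2.4,0],"rot": [0,0,0],"grip": -0.8},
    {"travel": [-0.4,0.4,2.0],"rot": [0,0,0],"grip": -0.8},
    {"travel": [-0.7,0.8,3.4],"rot": [0,0,0],"grip": -0.8},
    {"travel": [-0.7,0.8,3.4],"rot": [0,0,0],"grip": -0.8},
    {"travel": [-0.7,0.8,3.4],"rot": [0,0,0],"grip": -0.8}
  ],
  "force": 15
}}

```text
time_s: 5.5
tcp_pos: [0.5642, 0.1887, 0.1294]
ee_rot: [-90.0, 0.1, 1.6]
force: [-0.1, -0.4, -2.0]
gripper_width: 0.0273
```

>>> {"method": "servo_tool", "body": {
  "commands": [
    {"travel": [-0.7,0.8,3.4],"rot": [0,0,0],"grip": -0.8},
    {"travel": [-0.7,0.8,3.4],"rot": [0,0,0],"grip": -0.8},
    {"travel": [-0.7,0.8,3.4],"rot": [0,0,0],"grip": -0.8},
    {"travel": [-0.65,0.9,2.8],"rot": [0,0,0],"grip": -0.8},
    {"travel": [0,1.0,0],"rot": [0,0,0],"grip": -0.8},
    {"travel": [0,0,0],"rot": [0,0,0],"grip": -0.8},
    {"travel": [0,0,0],"rot": [0,0,0],"grip": -0.8}
  ]
}}

```text
time_s: 6.38
tcp_pos: [0.5348, 0.3152, 0.0883]
ee_rot: [-90.0, 0.0, 1.6]
force: [0.5, 1.1, -2.1]
gripper_width: 0.0272
```

Run:
```python
from h import *
s=manip.sense(); print(s["tcp_pos"],s["gripper_width"],s["force"],s["time_s"])
w=viewer.camera("wrist"); save(w,"5.png")
```

```text
[0.53484627 0.31520303 0.0882796 ] 0.027217147926454695 [ 0.50489023  1.13193296 -2.13975607] 6.375
```

View pics/5.png

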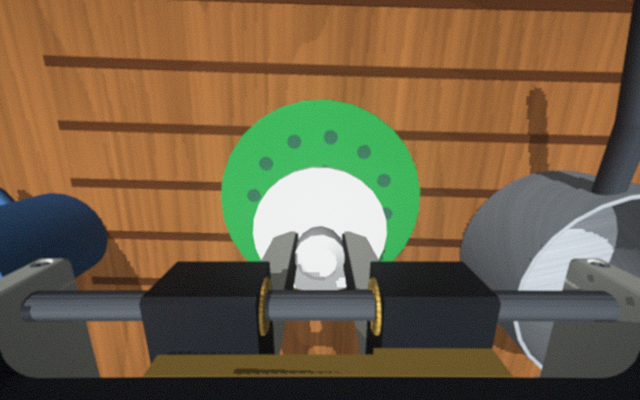

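The lid is held level at (320,230), over the trivet, whose silhouette is centred at about (320,195). Its underside is about 62 mm above the trivet top, so I'm lowering it gently.

>>> {"method": "servo_tool", "body": {
  "commands": [
    {"travel": [0,1.5,0],"rot": [0,0,0],"grip": -0.8},
    {"travel": [0,1.8,0],"rot": [0,0,0],"grip": -0.8},
    {"travel": [0,1.5,0],"rot": [0,0,0],"grip": -0.8},
    {"travel": [0,0.7,0],"rot": [0,0,0],"grip": -0.8},
    {"travel": [0,0.25,0],"rot": [0,0,0],"grip": -0.8},
    {"travel": [0,0.15,0],"rot": [0,0,0],"grip": -0.8},
    {"travel": [0,0.1,0],"rot": [0,0,0],"grip": -0.8},
    {"travel": [0,0,0],"rot": [0,0,0],"grip": -0.8}
  ]
}}

```text
time_s: 7.42
tcp_pos: [0.5351, 0.3161, 0.029]
ee_rot: [-90.0, -0.0, 1.6]
force: [-0.8, -0.0, -2.1]
gripper_width: 0.0276
```

>>> {"method": "servo_tool", "body": {
  "commands": [
    {"travel": [0,0.1,0],"rot": [0,0,0],"grip": -0.8},
    {"travel": [0,0.1,0],"rot": [0,0,0],"grip": -0.8},
    {"travel": [0,0.05,0],"rot": [0,0,0],"grip": -0.8},
    {"travel": [0,0.05,0],"rot": [0,0,0],"grip": -0.8},
    {"travel": [0,0,0],"rot": [0,0,0],"grip": -0.8}
  ]
}}

```text
time_s: 8.05
tcp_pos: [0.5349, 0.316, 0.026]
ee_rot: [-90.0, -0.0, 1.6]
force: [-3.7, -1.2, 3.3]
gripper_width: 0.0278
```

>>> {"method": "servo_tool", "body": {
  "commands": [
    {"travel": [0,0,0],"rot": [0,0,0],"grip": -0.2},
    {"travel": [0,0,0],"rot": [0,0,0],"grip": 0},
    {"travel": [0,0,0],"rot": [0,0,0],"grip": 0.3},
    {"travel": [0,0,0],"rot": [0,0,0],"grip": 0.5},
    {"travel": [0,-1.0,0],"rot": [0,0,0],"grip": 0.5},
    {"travel": [0,-2.5,0],"rot": [0,0,0],"grip": 0.5},
    {"travel": [0,-4,0],"rot": [0,0,0],"grip": 0.5},
    {"travel": [0,-5,0],"rot": [0,0,0],"grip": 0.5}
  ]
}}

```text
time_s: 9.05
tcp_pos: [0.5341, 0.3156, 0.1514]
ee_rot: [-90.0, 0.1, 1.6]
force: [0.3, -0.0, 0.3]
gripper_width: 0.0699
```

Run:
```python
from h import *
np.set_printoptions(precision=4,suppress=True)
s=manip.sense(); print(s["tcp_pos"],s["gripper_width"],s["force"],s["time_s"])
a=viewer.camera("top"); P=pts(a); x,y,z=P[...,0],P[...,1],P[...,2]
m=(np.hypot(x-.535,y-.316)<.07)&(z>.009)&(z<.06)
w=a["image"].min(-1)>150
print((m&w).sum(),P[m&w].mean(0),cv2.minAreaRect(P[m&w][:,:2].astype(np.float32)))
m=(x>.54)&(x<.62)&(abs(y+.08)<.05)&(z>.11)&(z<.13); print(cv2.minAreaRect(P[m][:,:2].astype(np.float32)))
plan([(.589,-.078,.17,-88.4,14)],.5)
```

```text
[0.5341 0.3156 0.1514] 0.06985459210109018 [ 0.3193 -0.0393  0.3299] 9.05
894 [0.534  0.3158 0.0206] ((0.5351525545120239, 0.31801190972328186), (0.08833346515893936, 0.08637189865112305), 15.5377779006958)
((0.5843390226364136, -0.07911202311515808), (0.023039840161800385, 0.0599365308880806), 89.22942352294922)
{"travel":[0.28, -0.07, -2.83],"rot":[0.0, 6.4, 0.0],"grip":0.5},
{"travel":[0.6, -0.07, -2.78],"rot":[0.0, 6.4, 0.0],"grip":0.5},
{"travel":[0.91, -0.08, -2.7],"rot":[-0.1, 6.4, 0.0],"grip":0.5},
{"travel":[1.2, -0.07, -2.58],"rot":[0.0, 6.4, 0.0],"grip":0.5},
{"travel":[1.48, -0.07, -2.43],"rot":[-0.1, 6.4, 0.0],"grip":0.5},
{"travel":[1.74, -0.07, -2.25],"rot":[0.0, 6.4, 0.0],"grip":0.5},
{"travel":[1.98, -0.07, -2.05],"rot":[-0.1, 6.5, 0.0],"grip":0.5},
{"travel":[2.2, -0.06, -1.81],"rot":[-0.1, 6.4, 0.0],"grip":0.5}

{"travel":[2.39, -0.06, -1.55],"rot":[0.0, 6.5, 0.0],"grip":0.5},
{"travel":[2.55, -0.06, -1.27],"rot":[-0.1, 6.4, 0.0],"grip":0.5},
{"travel":[2.68, -0.06, -0.98],"rot":[0.0, 6.5, 0.0],"grip":0.5},
{"travel":[2.77, -0.06, -0.67],"rot":[-0.1, 6.4, 0.1],"grip":0.5},
{"travel":[2.83, -0.06, -0.35],"rot":[0.0, 6.5, 0.0],"grip":0.5},
{"travel":[2.86, -0.06, -0.03],"rot":[-0.1, 6.4, 0.1],"grip":0.5},
```

The lid sits within about 2 mm of the trivet centre, so it is wholly on. Next I'll go behind the carriage bar with the fingers shut.

>>> {"method": "servo_tool", "body": {
  "commands": [
    {"travel": [0.25,0,-2.9],"rot": [0,0,0],"grip": 0},
    {"travel": [0.46,0,-5.0],"rot": [0,0,0],"grip": -0.5},
    {"travel": [0.46,0,-5.0],"rot": [0,0,0],"grip": -1},
    {"travel": [0.46,0,-5.0],"rot": [0,0,0],"grip": -1},
    {"travel": [0.46,0,-5.0],"rot": [0,0,0],"grip": -1},
    {"travel": [0.46,0,-5.0],"rot": [0,0,0],"grip": -1},
    {"travel": [0.46,0,-5.0],"rot": [0,0,0],"grip": -1},
    {"travel": [0.46,0,-5.0],"rot": [0,0,0],"grip": -1}
  ]
}}

```text
time_s: 10.1
tcp_pos: [0.5807, -0.0636, 0.1515]
ee_rot: [-90.0, -0.1, 1.6]
force: [1.2, -0.0, 0.9]
gripper_width: 0.0005
```

>>> {"method": "servo_tool", "body": {
  "commands": [
    {"travel": [0.46,0,-4.0],"rot": [0,0,0],"grip": -1},
    {"travel": [0,0,-1.6],"rot": [0,0,0],"grip": -1},
    {"travel": [0,0,0],"rot": [0,0,0],"grip": -1}
  ]
}}

```text
time_s: 10.48
tcp_pos: [0.5865, -0.1183, 0.1508]
ee_rot: [-90.0, -0.0, 1.5]
force: [0.1, 0.2, 1.2]
gripper_width: 0.0004
```

>>> {"method": "servo_tool", "body": {
  "commands": [
    {"travel": [0,2.4,0],"rot": [0,0,0],"grip": -1},
    {"travel": [0,3.0,0],"rot": [0,0,0],"grip": -1},
    {"travel": [0,0,0.8],"rot": [0,0,0],"grip": -1},
    {"travel": [0,0,1.0],"rot": [0,0,0],"grip": -1},
    {"travel": [0,0,1.5],"rot": [0,0,0],"grip": -1},
    {"travel": [0,0,2.0],"rot": [0,0,0],"grip": -1},
    {"travel": [0,0,2.5],"rot": [0,0,0],"grip": -1},
    {"travel": [0,0,2.5],"rot": [0,0,0],"grip": -1}
  ]
}}

```text
time_s: 11.48
tcp_pos: [0.5843, -0.0133, 0.0979]
ee_rot: [-90.0, -0.1, 1.6]
force: [1.6, -3.6, 0.9]
gripper_width: 0.0006
```

>>> {"method": "servo_tool", "body": {
  "commands": [
    {"travel": [0,0,2.5],"rot": [0,0,0],"grip": -1},
    {"travel": [0,0,2.5],"rot": [0,0,0],"grip": -1},
    {"travel": [0,0,2.5],"rot": [0,0,0],"grip": -1},
    {"travel": [0,0,1.5],"rot": [0,0,0],"grip": -1},
    {"travel": [0,0,0.8],"rot": [0,0,0],"grip": -1},
    {"travel": [0,0,0.4],"rot": [0,0,0],"grip": -1},
    {"travel": [0,0,0.3],"rot": [0,0,0],"grip": -1},
    {"travel": [0,0,0.2],"rot": [0,0,0],"grip": -1}
  ]
}}

```text
time_s: 12.48
tcp_pos: [0.5816, 0.0765, 0.0981]
ee_rot: [-91.4, -0.0, 1.3]
force: [-4.3, -76.2, 11.4]
gripper_width: 0.0007
```

The force rose to 76 N, so the carriage is against something. I'm backing off and checking.

>>> {"method": "servo_tool", "body": {
  "commands": [
    {"travel": [0,0,-1.5],"rot": [0,0,0],"grip": -1},
    {"travel": [0,0,-2],"rot": [0,0,0],"grip": -1},
    {"travel": [0,-4,-1],"rot": [0,0,0],"grip": -1},
    {"travel": [0,-4,-1],"rot": [0,0,0],"grip": -1}
  ]
}}

```text
time_s: 12.98
tcp_pos: [0.5813, 0.0375, 0.1768]
ee_rot: [-89.9, 0.1, 1.7]
force: [0.2, -0.5, 0.2]
gripper_width: 0.0007
```

Run:
```python
from h import *
np.set_printoptions(precision=4,suppress=True)
s=manip.sense(); print(s["tcp_pos"],s["ee_rot"],s["force"],s["time_s"])
a=viewer.camera("top"); w=viewer.camera("wrist")
for p in (a,w):
    P=pts(p); x,y,z=P[...,0],P[...,1],P[...,2]
    m=(x>.53)&(x<.63)&(y>0.075)&(y<.15)&(z>.118)&(z<.13); 
    if m.sum()>10: print(m.sum(),cv2.minAreaRect(P[m][:,:2].astype(np.float32)))
    m=(x>.52)&(x<.64)&(y>0.0)&(y<.2)&(z>.083)&(z<.09); print("block",m.sum(), np.percentile(y[m],[1,99]))
save(w,"6.png")
```

```text
[0.5813 0.0375 0.1768] [-89.9384   0.1011   1.6659] [ 0.1823 -0.5122  0.2302] 12.975
122 ((0.5767585039138794, 0.09997302293777466), (0.05436916649341583, 0.020488353446125984), 3.9367358684539795)
block 537 [0.0594 0.1477]
2416 ((0.5806074738502502, 0.09645093977451324), (0.06012029945850372, 0.023797906935214996), 1.5831815004348755)
block 9827 [0.0577 0.1446]
```

View pics/6.png

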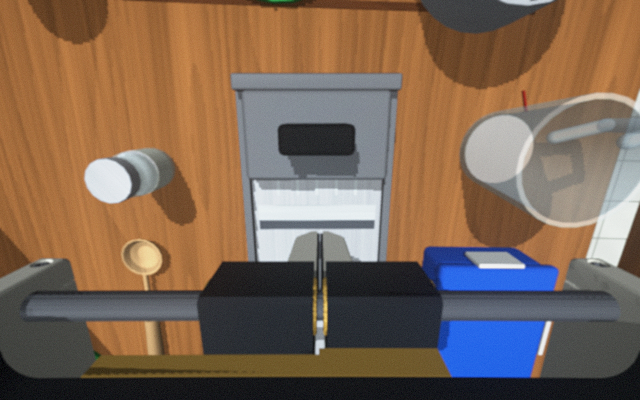

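The carriage block's front edge meets the end stop at (316,88), so it is fully home; it must have started partway along. Now to the knob.

```bash
python3 -c "
from h import *
plan([(.6125,-.196,.165,70.6,8)],.2)"
```

```text
{"travel":[0.26, 0.22, -2.92],"rot":[0.0, -8.6, 0.1],"grip":0.2},
{"travel":[-0.18, 0.22, -2.93],"rot":[0.0, -8.6, 0.0],"grip":0.2},
{"travel":[-0.62, 0.22, -2.86],"rot":[0.0, -8.6, 0.1],"grip":0.2},
{"travel":[-1.04, 0.22, -2.74],"rot":[0.1, -8.6, 0.0],"grip":0.2},
{"travel":[-1.44, 0.22, -2.56],"rot":[0.0, -8.6, 0.1],"grip":0.2},
{"travel":[-1.8, 0.22, -2.31],"rot":[0.1, -8.7, 0.0],"grip":0.2},
{"travel":[-2.13, 0.22, -2.01],"rot":[0.0, -8.6, 0.1],"grip":0.2},
{"travel":[-2.41, 0.21, -1.67],"rot":[0.1, -8.7, 0.0],"grip":0.2}
```

>>> {"method": "servo_tool", "body": {
  "commands": [
    {"travel": [0.26,0.22,-2.92],"rot": [0,-8.6,0],"grip": 0.2},
    {"travel": [-0.18,0.22,-2.93],"rot": [0,-8.6,0],"grip": 0.2},
    {"travel": [-0.62,0.22,-2.86],"rot": [0,-8.6,0],"grip": 0.2},
    {"travel": [-1.04,0.22,-2.74],"rot": [0,-8.6,0],"grip": 0.2},
    {"travel": [-1.44,0.22,-2.56],"rot": [0,-8.6,0],"grip": 0.2},
    {"travel": [-1.8,0.22,-2.31],"rot": [0,-8.7,0],"grip": 0.2},
    {"travel": [-2.13,0.22,-2.01],"rot": [0,-8.6,0],"grip": 0.2},
    {"travel": [-2.41,0.21,-1.67],"rot": [0,-8.7,0],"grip": 0.2}
  ]
}}

```text
time_s: 14.08
tcp_pos: [0.6092, -0.1957, 0.158]
ee_rot: [-89.9, -0.1, 71.0]
force: [0.7, 0.4, -0.3]
gripper_width: 0.0553
```

>>> {"method": "servo_tool", "body": {
  "commands": [
    {"travel": [0,0,0],"rot": [0,0,0],"grip": 0.2}
  ]
}}

```text
time_s: 14.2
tcp_pos: [0.6089, -0.1967, 0.1578]
ee_rot: [-89.9, -0.0, 70.6]
force: [0.1, 0.3, 0.4]
gripper_width: 0.0562
```

Run:
```python
from h import *
np.set_printoptions(precision=4,suppress=True)
s=manip.sense(); print(s["tcp_pos"],s["ee_rot"],s["time_s"])
w=viewer.camera("wrist"); np.save("w.npy",w,allow_pickle=True)
P=pts(w); x,y,z=P[...,0],P[...,1],P[...,2]
m=(np.hypot(x-.6125,y+.196)<.04)&(z>.1)&(z<.115); print(m.sum(),cv2.minAreaRect(P[m][:,:2].astype(np.float32)))
for n in ["pointer_tip","index_mark"]:
    for r in viewer.silhouettes(w,n)[:3]: print(n,r["score"],r["extent"],np.nanmedian(P[r["mask"]],0))
# pixel crop around scale
c=proj(w,[[.56,-.225,.068]])[0]; print(c)
# rectified orthographic patch of slicer scale plane z=.068, 0.2 mm/px, slicer yaw 1.6
th=np.radians(1.62); ex=np.array([np.cos(th),np.sin(th)]); ey=np.array([-np.sin(th),np.cos(th)])
g,h=np.meshgrid(np.arange(-50,50,.2),np.arange(-40,40,.2))  # cols: -ey, rows: -ex
X=np.array([.5565,-.222])-ey*g[...,None]/1e3-ex*h[...,None]/1e3
uv=proj(w,np.c_[X.reshape(-1,2),np.full(X.size//2,.068)]).reshape(*g.shape,2).astype(np.float32)
o=cv2.remap(w["image"],uv[...,0],uv[...,1],cv2.INTER_CUBIC)
cv2.imwrite("pics/7.png",cv2.resize(o[:,:,::-1],(750,600)))
```

```text
[ 0.6089 -0.1967  0.1578] [-89.9177  -0.0234  70.5839] 14.2
1426 ((0.6148478388786316, -0.19816146790981293), (0.015920836478471756, 0.06131964921951294), 70.18022155761719)
pointer_tip 0.55 [257.6, 146.4, 274.0, 178.6] [ 0.5628 -0.2321  0.0681]
index_mark 0.75 [266.4, 109.3, 286.3, 136.0] [ 0.5238 -0.2061  0.0696]
index_mark 0.69 [256.6, 147.5, 270.5, 178.4] [ 0.5623 -0.2321  0.0681]
[272.1739 164.2861]
```

View pics/7.png

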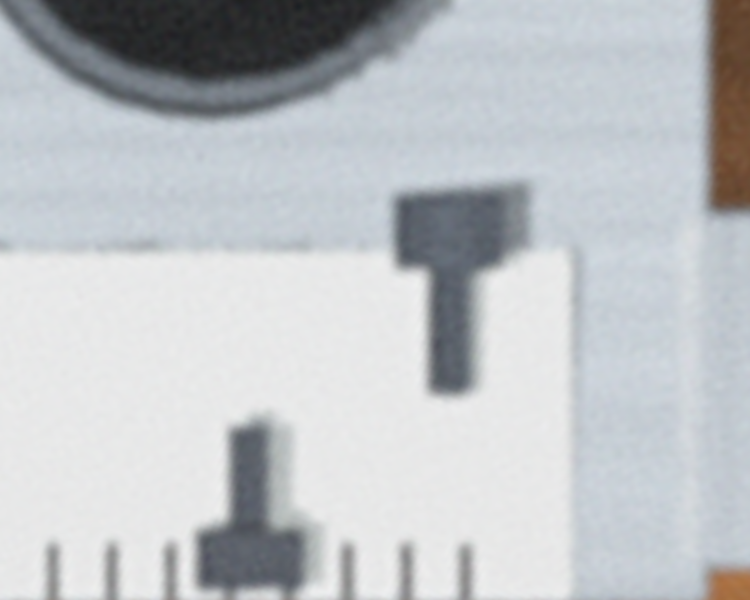

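In the rectified view (7.5 px/mm), the index tip is at x≈248.5 and the pointer tip at x≈449.5. That is a gap of 26.8 mm, or about 96° clockwise. I'm descending on the knob bar and gripping it.

>>> {"method": "servo_tool", "body": {
  "commands": [
    {"travel": [0.09,1.8,-0.25],"rot": [0,0.4,0],"grip": 0.2},
    {"travel": [0,2.0,-0.26],"rot": [0,0,0],"grip": 0.2},
    {"travel": [0,2.0,0],"rot": [0,0,0],"grip": 0.2},
    {"travel": [0,1.7,0],"rot": [0,0,0],"grip": 0.0},
    {"travel": [0,0,0],"rot": [0,0,0],"grip": -0.4},
    {"travel": [0,0,0],"rot": [0,0,0],"grip": -0.7},
    {"travel": [0,0,0],"rot": [0,0,0],"grip": -1},
    {"travel": [0,0,0],"rot": [0,0,0],"grip": -1}
  ],
  "force": 25
}}

```text
time_s: 15.35
tcp_pos: [0.6148, -0.1979, 0.0853]
ee_rot: [-90.1, 0.1, 70.2]
force: [-2.0, -4.9, 1.1]
gripper_width: 0.0158
```

>>> {"method": "servo_tool", "body": {
  "commands": [
    {"travel": [0,0,0],"rot": [0,0,0],"grip": -1},
    {"travel": [0,0,0],"rot": [0,0,0],"grip": -1}
  ]
}}

```text
time_s: 15.6
tcp_pos: [0.6148, -0.1979, 0.0853]
ee_rot: [-90.1, 0.1, 70.2]
force: [-1.9, -5.1, 2.4]
gripper_width: 0.0158
```

>>> {"method": "servo_tool", "body": {
  "commands": [
    {"travel": [0,0,0],"rot": [0,6,0],"grip": -1},
    {"travel": [0,0,0],"rot": [0,9,0],"grip": -1},
    {"travel": [0,0,0],"rot": [0,10,0],"grip": -1},
    {"travel": [0,0,0],"rot": [0,10,0],"grip": -1},
    {"travel": [0,0,0],"rot": [0,10,0],"grip": -1},
    {"travel": [0,0,0],"rot": [0,10,0],"grip": -1},
    {"travel": [0,0,0],"rot": [0,10,0],"grip": -1},
    {"travel": [0,0,0],"rot": [0,10,0],"grip": -1}
  ]
}}

```text
time_s: 16.6
tcp_pos: [0.6151, -0.1977, 0.0853]
ee_rot: [-90.1, -0.1, -5.1]
force: [-0.6, -3.6, 2.2]
gripper_width: 0.0155
```

>>> {"method": "servo_tool", "body": {
  "commands": [
    {"travel": [0,0,0],"rot": [0,9,0],"grip": -1},
    {"travel": [0,0,0],"rot": [0,7,0],"grip": -1},
    {"travel": [0,0,0],"rot": [0,4,0],"grip": -1},
    {"travel": [0,0,0],"rot": [0,1,0],"grip": -1},
    {"travel": [0,0,0],"rot": [0,0,0],"grip": -1},
    {"travel": [0,0,0],"rot": [0,0,0],"grip": -1}
  ]
}}

```text
time_s: 17.35
tcp_pos: [0.6152, -0.1978, 0.0853]
ee_rot: [-90.0, -0.2, -25.7]
force: [0.8, -4.6, 2.6]
gripper_width: 0.0158
```

```bash
cat >> h.py <<'E'
def rectify(p,zp=.068):
    th=np.radians(1.62); ex=np.array([np.cos(th),np.sin(th)]); ey=np.array([-np.sin(th),np.cos(th)])
    g,h=np.meshgrid(np.arange(-50,50,.2),np.arange(-40,40,.2))
    X=np.array([.5565,-.222])-ey*g[...,None]/1e3-ex*h[...,None]/1e3
    uv=proj(p,np.c_[X.reshape(-1,2),np.full(X.size//2,zp)]).reshape(*g.shape,2).astype(np.float32)
    return cv2.remap(p["image"],uv[...,0],uv[...,1],cv2.INTER_CUBIC)
E
python3 - <<'E'
from h import *
s=manip.sense(); print(s["tcp_pos"],s["ee_rot"],s["force"],s["ft_torque"],s["gripper_width"],s["time_s"])
o=[rectify(viewer.camera(n)) for n in ("wrist","top","scene")]
cv2.imwrite("pics/8.png",cv2.resize(np.hstack(o)[:,:,::-1],(800,213)))
E
```

```text
[ 0.61520382 -0.19775794  0.08526374] [-90.04194856  -0.15681057 -25.7299611 ] [ 0.83203602 -4.62784073  2.59630576] [-1.01973949 -0.07488529  0.02891236] 0.01577737179077046 17.35
```

View pics/8.png

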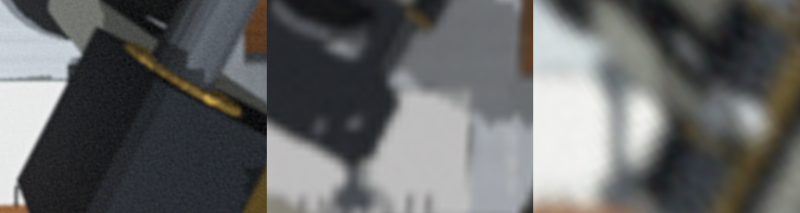

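The view is blocked, so I'll release, lift and shift so the wrist camera sees the scale.

>>> {"method": "servo_tool", "body": {
  "commands": [
    {"travel": [0,0,0],"rot": [0,0,0],"grip": -0.4},
    {"travel": [0,0,0],"rot": [0,0,0],"grip": 0},
    {"travel": [0,0,0],"rot": [0,0,0],"grip": 0.2},
    {"travel": [0,-2,0],"rot": [0,0,0],"grip": 0.2},
    {"travel": [0,-3.5,0],"rot": [0,0,0],"grip": 0.2},
    {"travel": [-1.3,-2,-3.6],"rot": [0,0,0],"grip": 0.2},
    {"travel": [-1.3,0,-3.6],"rot": [0,0,0],"grip": 0.2},
    {"travel": [-1.4,0,-3.6],"rot": [0,0,0],"grip": 0.2}
  ]
}}

```text
time_s: 18.5
tcp_pos: [0.5314, -0.2775, 0.1614]
ee_rot: [-90.0, -0.2, -25.7]
force: [0.9, -0.2, 0.7]
gripper_width: 0.0556
```

>>> {"method": "servo_tool", "body": {
  "commands": [
    {"travel": [0,0,0],"rot": [0,0,0],"grip": 0.2},
    {"travel": [0,0,0],"rot": [0,0,0],"grip": 0.2}
  ]
}}

```text
time_s: 18.75
tcp_pos: [0.5321, -0.2764, 0.1603]
ee_rot: [-90.0, -0.1, -25.8]
force: [-0.1, 0.6, 0.3]
gripper_width: 0.0556
```

Run:
```python
from h import *
s=manip.sense(); print(s["tcp_pos"],s["ee_rot"],s["time_s"])
w=viewer.camera("wrist"); o=rectify(w)
g=cv2.cvtColor(o,cv2.COLOR_RGB2GRAY).astype(float)
for a,b,n in ((180,250,"ptr"),(285,345,"idx")):
    for r in range(a,b,10):
        row=g[r:r+5].mean(0); d=np.where(row[80:300]<130)[0]+80
        print(n,r,(d.min(),d.max(),d.mean()) if len(d) else None)
cv2.imwrite("pics/9.png",cv2.resize(o[:,:,::-1],(750,600)))
np.save("lastw.npy",o)
```

```text
[ 0.53208303 -0.27636699  0.16025096] [-8.99804898e+01 -8.47489601e-02 -2.57979644e+01] 18.75
ptr 180 (np.int64(161), np.int64(176), np.float64(168.5))
ptr 190 (np.int64(161), np.int64(175), np.float64(168.0))
ptr 200 (np.int64(161), np.int64(175), np.float64(168.0))
ptr 210 (np.int64(161), np.int64(175), np.float64(168.0))
ptr 220 (np.int64(160), np.int64(175), np.float64(167.5))
ptr 230 (np.int64(161), np.int64(176), np.float64(168.5))
ptr 240 (np.int64(161), np.int64(176), np.float64(168.5))
idx 285 (np.int64(160), np.int64(175), np.float64(167.5))
idx 295 (np.int64(161), np.int64(176), np.float64(168.5))
idx 305 (np.int64(161), np.int64(176), np.float64(168.5))
idx 315 (np.int64(161), np.int64(175), np.float64(168.0))
idx 325 (np.int64(160), np.int64(175), np.float64(167.5))
idx 335 (np.int64(160), np.int64(176), np.float64(168.0))
```

View pics/9.png

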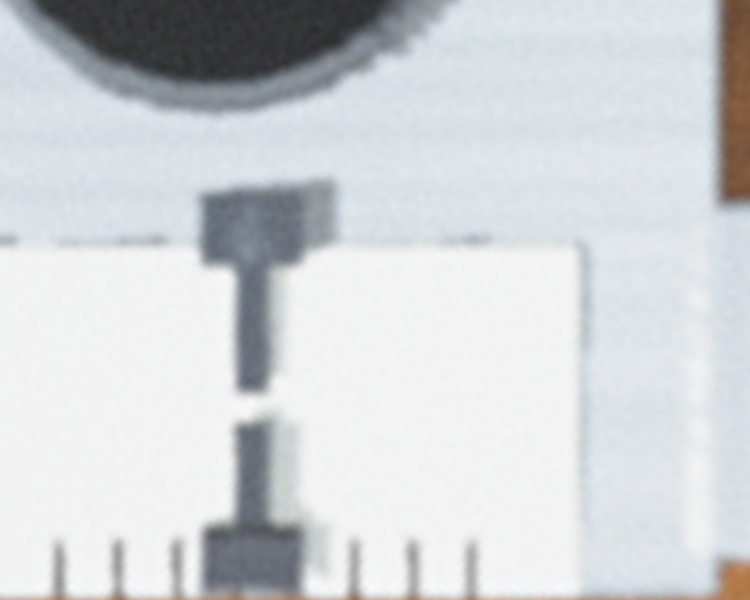

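The pointer and index strips coincide: both span about columns 161–175 and differ by less than 0.1 mm. Next I'll move above the lever post.

```bash
python3 -c "
from h import *
plan([(.550,-.354,.165,1.6,5)],.2)"
```

```text
{"travel":[1.0, -0.1, -1.25],"rot":[0.0, -5.5, 0.0],"grip":0.2},
{"travel":[0.87, -0.1, -1.34],"rot":[0.0, -5.5, 0.0],"grip":0.2},
{"travel":[0.74, -0.1, -1.42],"rot":[0.0, -5.4, 0.0],"grip":0.2},
{"travel":[0.6, -0.1, -1.48],"rot":[0.0, -5.5, 0.0],"grip":0.2},
{"travel":[0.46, -0.1, -1.53],"rot":[0.0, -5.4, 0.1],"grip":0.2},
```

>>> {"method": "servo_tool", "body": {
  "commands": [
    {"travel": [1.0,-0.1,-1.25],"rot": [0,-5.5,0],"grip": 0.2},
    {"travel": [0.87,-0.1,-1.34],"rot": [0,-5.5,0],"grip": 0.2},
    {"travel": [0.74,-0.1,-1.42],"rot": [0,-5.4,0],"grip": 0.2},
    {"travel": [0.6,-0.1,-1.48],"rot": [0,-5.5,0],"grip": 0.2},
    {"travel": [0.46,-0.1,-1.53],"rot": [0,-5.4,0],"grip": 0.2},
    {"travel": [0,0,0],"rot": [0,0,0],"grip": 0.2},
    {"travel": [0,0,0],"rot": [0,0,0],"grip": 0.2}
  ]
}}

```text
time_s: 19.68
tcp_pos: [0.5495, -0.3533, 0.1638]
ee_rot: [-90.0, 0.0, 1.5]
force: [0.2, 0.2, -0.4]
gripper_width: 0.056
```

Run:
```python
from h import *
np.set_printoptions(precision=4,suppress=True)
s=manip.sense(); print(s["tcp_pos"],s["ee_rot"],s["time_s"])
w=viewer.camera("wrist"); save(w,"10.png"); P=pts(w); x,y,z=P[...,0],P[...,1],P[...,2]
m=(np.hypot(x-.55,y+.354)<.03)&(z>.107)&(z<.115); print("post top",m.sum(),P[m].mean(0),cv2.minEnclosingCircle(P[m][:,:2].astype(np.float32)))
m=(np.hypot(x-.55,y+.32)<.06)&(z>.065)&(z<.08)&(y<-.30)&(y>-.34); print("arm",m.sum())
q=P[m]; print(np.polyfit(q[:,1],q[:,0],1), np.polyval(np.polyfit(q[:,1],q[:,0],1),[-.289,-.354]))
```

```text
[ 0.5495 -0.3533  0.1638] [-89.9665   0.0144   1.4608] 19.675
post top 431 [ 0.5516 -0.3543  0.1108] ((0.5516148805618286, -0.3552555739879608), 0.010128704831004143)
arm 788
[-0.0781  0.524 ] [0.5466 0.5517]
```

View pics/10.png

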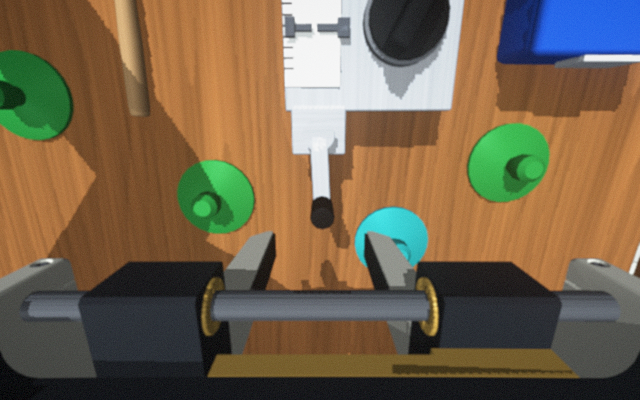

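The post top is at (322,212), i.e. (0.5516,-0.3547), centred between the fingers, and the arm points straight out. I'm gripping it, then swinging.

>>> {"method": "servo_tool", "body": {
  "commands": [
    {"travel": [0.21,2.0,-0.12],"rot": [0,0,0],"grip": 0.2},
    {"travel": [0,2.2,0],"rot": [0,0,0],"grip": 0.2},
    {"travel": [0,2.2,0],"rot": [0,0,0],"grip": 0.2},
    {"travel": [0,1.6,0],"rot": [0,0,0],"grip": 0.0},
    {"travel": [0,0,0],"rot": [0,0,0],"grip": -0.3},
    {"travel": [0,0,0],"rot": [0,0,0],"grip": -0.6},
    {"travel": [0,0,0],"rot": [0,0,0],"grip": -1},
    {"travel": [0,0,0],"rot": [0,0,0],"grip": -1}
  ],
  "force": 15
}}

```text
time_s: 20.72
tcp_pos: [0.5519, -0.3562, 0.0854]
ee_rot: [-90.1, -0.1, 1.5]
force: [-0.7, -1.3, 2.4]
gripper_width: 0.0193
```

>>> {"method": "servo_tool", "body": {
  "commands": [
    {"travel": [0,0,0],"rot": [0,0,0],"grip": -1}
  ]
}}

```text
time_s: 20.85
tcp_pos: [0.5519, -0.3562, 0.0853]
ee_rot: [-90.1, -0.1, 1.5]
force: [-0.1, -0.0, 4.4]
gripper_width: 0.0194
```

Run:
```python
from h import *
s=manip.sense(); p=s["tcp_pos"]; print(p,s["gripper_width"],s["force"],s["time_s"])
c=np.array([.548,-.290]); A=np.radians(np.r_[np.arange(-77,2,8),1.6,4])
a0=np.degrees(np.arctan2(*(p[:2]-c)[::-1])); print(a0,np.linalg.norm(p[:2]-c))
plan([(c[0]+.065*np.cos(a),c[1]+.065*np.sin(a),p[2],1.6,1) for a in A],-1)
```

```text
[ 0.55192209 -0.35617854  0.08532195] 0.019391595865476452 [-0.084991   -0.01501579  4.44292962] 20.85
-86.60831548611516 0.06629466372114669
{"travel":[1.08, 0.0, 0.26],"rot":[0.1, -0.1, 0.1],"grip":-1},
{"travel":[0.87, 0.0, 0.24],"rot":[0.0, 0.0, 0.0],"grip":-1},
{"travel":[0.83, 0.0, 0.36],"rot":[0.0, 0.0, 0.0],"grip":-1},
{"travel":[0.78, 0.0, 0.47],"rot":[0.0, 0.0, 0.0],"grip":-1},
{"travel":[0.7, 0.0, 0.57],"rot":[0.0, 0.0, 0.0],"grip":-1},
{"travel":[0.61, 0.0, 0.67],"rot":[0.0, 0.0, 0.0],"grip":-1},
{"travel":[0.52, 0.0, 0.75],"rot":[0.0, 0.0, 0.0],"grip":-1},
{"travel":[0.4, 0.0, 0.81],"rot":[0.0, 0.0, 0.0],"grip":-1}

{"travel":[0.29, 0.0, 0.86],"rot":[0.0, 0.0, 0.0],"grip":-1},
{"travel":[0.17, 0.0, 0.89],"rot":[0.0, 0.0, 0.0],"grip":-1},
{"travel":[0.04, 0.0, 0.75],"rot":[0.0, 0.0, 0.0],"grip":-1},
{"travel":[0.0, 0.0, 0.27],"rot":[0.0, 0.0, 0.0],"grip":-1},
```

>>> {"method": "servo_tool", "body": {
  "commands": [
    {"travel": [1.08,0,0.2],"rot": [0,0,0],"grip": -1},
    {"travel": [0.87,0,0.24],"rot": [0,0,0],"grip": -1},
    {"travel": [0.83,0,0.36],"rot": [0,0,0],"grip": -1},
    {"travel": [0.78,0,0.47],"rot": [0,0,0],"grip": -1},
    {"travel": [0.7,0,0.57],"rot": [0,0,0],"grip": -1},
    {"travel": [0.61,0,0.67],"rot": [0,0,0],"grip": -1},
    {"travel": [0.52,0,0.75],"rot": [0,0,0],"grip": -1},
    {"travel": [0.4,0,0.81],"rot": [0,0,0],"grip": -1}
  ]
}}

```text
time_s: 21.85
tcp_pos: [0.6076, -0.3145, 0.085]
ee_rot: [-90.1, 0.0, 1.5]
force: [-6.6, -4.1, 5.8]
gripper_width: 0.0194
```

>>> {"method": "servo_tool", "body": {
  "commands": [
    {"travel": [0.29,0,0.86],"rot": [0,0,0],"grip": -1},
    {"travel": [0.17,0,0.7],"rot": [0,0,0],"grip": -1},
    {"travel": [0.04,0,0.4],"rot": [0,0,0],"grip": -1},
    {"travel": [0,0,0.2],"rot": [0,0,0],"grip": -1},
    {"travel": [0,0,0],"rot": [0,0,0],"grip": -1}
  ]
}}

```text
time_s: 22.48
tcp_pos: [0.6119, -0.2928, 0.085]
ee_rot: [-90.1, 0.1, 1.5]
force: [-5.3, -3.3, 7.1]
gripper_width: 0.0196
```

>>> {"method": "servo_tool", "body": {
  "commands": [
    {"travel": [0,0,0.2],"rot": [0,0,0],"grip": -1},
    {"travel": [0,0,0.2],"rot": [0,0,0],"grip": -1},
    {"travel": [0,0,0.1],"rot": [0,0,0],"grip": -1},
    {"travel": [0,0,0],"rot": [0,0,0],"grip": -1}
  ]
}}

```text
time_s: 22.98
tcp_pos: [0.6118, -0.2907, 0.0851]
ee_rot: [-90.3, -0.0, 1.4]
force: [-2.3, -14.3, 2.1]
gripper_width: 0.0195
```

>>> {"method": "servo_tool", "body": {
  "commands": [
    {"travel": [0,0,0.15],"rot": [0,0,0],"grip": -1},
    {"travel": [0,0,0.1],"rot": [0,0,0],"grip": -1},
    {"travel": [0,0,0],"rot": [0,0,0],"grip": -1}
  ]
}}

```text
time_s: 23.35
tcp_pos: [0.6118, -0.2901, 0.0852]
ee_rot: [-90.5, -0.1, 1.4]
force: [-2.8, -20.3, -1.5]
gripper_width: 0.0196
```

The force builds to 20 N with almost no motion, so the lever is against its stop. I'm releasing and checking.

>>> {"method": "servo_tool", "body": {
  "commands": [
    {"travel": [0,0,0],"rot": [0,0,0],"grip": -0.4},
    {"travel": [0,0,0],"rot": [0,0,0],"grip": 0},
    {"travel": [0,0,0],"rot": [0,0,0],"grip": 0.2},
    {"travel": [0,-2,0],"rot": [0,0,0],"grip": 0.2},
    {"travel": [0,-4,0],"rot": [0,0,0],"grip": 0.2},
    {"travel": [0,-4,-2],"rot": [0,0,0],"grip": 0.2},
    {"travel": [-2,0,-4],"rot": [0,0,0],"grip": 0.2},
    {"travel": [-2,0,-3],"rot": [0,0,0],"grip": 0.2}
  ]
}}

```text
time_s: 24.35
tcp_pos: [0.5751, -0.3766, 0.1871]
ee_rot: [-90.1, -0.2, 1.6]
force: [0.8, 0.4, -0.7]
gripper_width: 0.0557
```

>>> {"method": "servo_tool", "body": {
  "commands": [
    {"travel": [0,0,0],"rot": [0,0,0],"grip": 0.2},
    {"travel": [0,0,0],"rot": [0,0,0],"grip": 0.2}
  ]
}}

```text
time_s: 24.6
tcp_pos: [0.5752, -0.3748, 0.1852]
ee_rot: [-90.0, -0.1, 1.5]
force: [-0.4, 0.2, 1.4]
gripper_width: 0.0559
```

Run:
```python
from h import *
np.set_printoptions(precision=4,suppress=True)
s=manip.sense(); print(s["tcp_pos"],s["force"],s["time_s"])
w=viewer.camera("wrist"); o=rectify(w); g=cv2.cvtColor(o,cv2.COLOR_RGB2GRAY).astype(float)
for n,rs in (("ptr",range(190,250,15)),("idx",range(285,340,15))):
    for r in rs:
        d=np.where(g[r:r+5].mean(0)[80:300]<130)[0]+80; print(n,r,(d.min(),d.max()) if len(d) else None)
P=pts(w); x,y,z=P[...,0],P[...,1],P[...,2]
m=(np.hypot(x-.612,y+.289)<.03)&(z>.107)&(z<.115); print("post",m.sum(),cv2.minEnclosingCircle(P[m][:,:2].astype(np.float32)))
m=(abs(y+.29)<.02)&(x>.555)&(x<.600)&(z>.066)&(z<.08)
f=np.polyfit(x[m],y[m],1); print("arm deg",np.degrees(np.arctan(f[0])))
a=viewer.camera("top"); P=pts(a); x,y,z=P[...,0],P[...,1],P[...,2]
m=(abs(x-.58)<.04)&(abs(y-.097)<.03)&(z>.118)&(z<.13); print("bar",cv2.minAreaRect(P[m][:,:2].astype(np.float32))[0])
k=lambda p:cv2.resize(p["image"],(640,400))
cv2.imwrite("pics/11.png",cv2.resize(np.vstack([w["image"][:240],a["image"][30:350]])[:,:,::-1],None,fx=1.0,fy=1.0))
```

```text
[ 0.5752 -0.3748  0.1852] [-0.4159  0.154   1.3517] 24.6
ptr 190 (np.int64(80), np.int64(185))
ptr 205 (np.int64(80), np.int64(185))
ptr 220 (np.int64(80), np.int64(185))
ptr 235 (np.int64(80), np.int64(185))
idx 285 (np.int64(80), np.int64(184))
idx 300 (np.int64(80), np.int64(185))
idx 315 (np.int64(80), np.int64(185))
idx 330 (np.int64(80), np.int64(185))
post 485 ((0.6117514371871948, -0.2889784276485443), 0.010015208274126053)
arm deg 1.5736841749328834
bar (0.5791998505592346, 0.09861396998167038)
```

View pics/11.png

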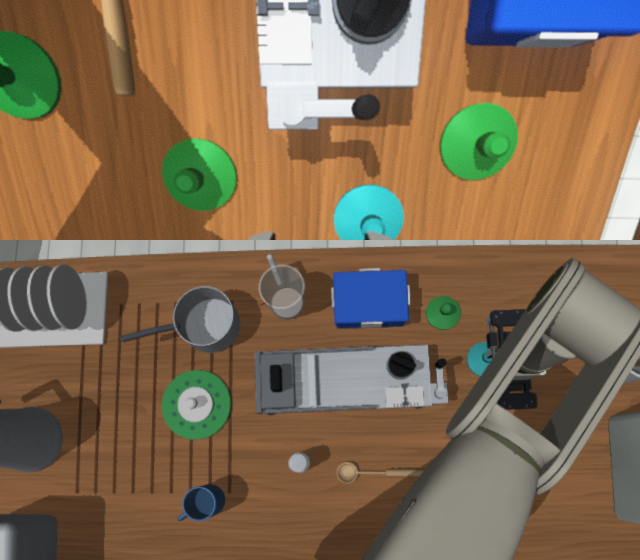

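Every check agrees: the lever arm is at 1.57° in the world frame, which is along the slicer's x, the right-hand edges of the pointer and tab match, the lid is centred on the trivet, and the carriage is at the stop. Handing in.

```bash
python3 -c "
from h import *
print(workorder.finish_job())"
```

```text
the job is handed in; nothing more can be done
None
```

I did all the steps in the order asked and handed the job in at about 25 s on the robot's clock; it gives no verdict.

- **Lid:** it is right way up and wholly on the trivet, within about 2 mm of the centre.
- **Carriage:** I pushed it against the end stop, and the wrist picture showed the block touching the stop. The finger push reached 76 N at the wrist there because the carriage had less travel left than I assumed. That is below the 120 N wrist limit, but higher than I intended. I backed off at once.
- **Knob:** I turned it about 96° clockwise. The pointer and tab then lined up to about 0.1 mm in a close wrist view.
- **Lever:** I swung it in until the force built to 20 N with almost no motion. The arm then measured 1.57° against about 1.6° for the slicer's own x, so it is fully in.

After the lever swing, the pointer sat at the edge of the wrist picture. Only the right-hand edges of the pointer and tab could be compared, and they still matched. In the last top picture the bystanders looked in place, apart from the area hidden by the arm.

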